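# Vent the gas buffer vessel through its lock-nut valve

## Task

Vent the small gas vessel left of the microscope: unscrew the tiny knurled brass lock nut on its valve (anticlockwise seen from above) by at least half a turn, let go of it, then press the freed red-tipped pin gently down with the fingertips and hold it down for about two seconds. Then let the pin spring back and move clear; leave the nut unscrewed, never push hard on the pin (it bends at 15 N), and do not disturb the beaker, the petri dish or the objective case.

Things in the scene. Friction and masses are not known exactly. Their poses are not given: they have to be found in the camera images.
- gas_vessel: aluminium can, blue band, 80 mm diameter, on a round 104 mm base bolted to the bench. Origin: centre of underside, z up. Lid top at z = 84 mm. On it a brass valve, axis at x = -18 mm: round foot 18 mm wide to z = 91, neck 9 mm wide (11 at the top) to z = 120, there the lock nut, and through it a threaded steel pin with a red tip. A plugged gas port sticks out to x = +54 mm, z = 30.
- nut_center (a point): centre of the knurled brass lock nut, on the valve axis: 13 mm in diameter, 10 mm high, from z = 120 to 130 mm in the vessel frame while screwed down. There is 29 mm free below it down to the valve's foot. The pin passes up through it.
- lock_nut (a joint): turn of the lock nut, rad: 0 = screwed down (as it starts), grows as it is unscrewed anticlockwise seen from above, stop at 4.4. It rises 1.27 mm per rad on the pin, takes about 0.05 N m to turn, and stays where left. Nut and pin go up and down together: a gripper that does not follow the rise pushes the pin down by as much; it springs back on release.
- valve_pin (a joint): how far the pin is pressed down, m: 0 = up. Spring: 3 N to start, 1 N more per mm. Free travel is the nut's rise (4 mm at half a turn, at most 5.6 mm); with the nut screwed down the pin is locked. 3 mm down is open. At the end of its travel it stops hard.
- pin_head: upper part of the pin with the red tip. Origin: on the valve axis, low on the pin, at z = 120 mm in the vessel frame when the pin is up; z up; moves down with the pin. The red tip is a disc 7 mm in diameter; its top stands 26 to 42 mm above this origin, differing from valve to valve and not measured: find it by touch. It is rigid on the pin.
- beaker: 50 ml glass beaker, 46 mm in diameter, 59 mm high, loose; origin centre of underside. Bystander behind the vessel.
- petri_dish: round petri dish with pink medium, 61 mm in diameter, 15 mm high, loose; origin centre of underside. Bystander behind the vessel.
- objective_case: clear objective case with black cap, 38 mm in diameter, 62 mm high, loose; origin centre of underside. Bystander behind the vessel.
Mind the look-alikes: they are no part of the job. Of the things that look like the gas_vessel, the larger one is meant.

How it is judged (in metres and radians):
On the way, in this order (a step that is already met when the one before it is completed fails the run):
1. the lock nut is unscrewed by half a turn (3.0 rad) or more and let go, with the pin up (value of joint lock_nut above 3 rad and value of joint valve_pin below 0.001 m and contact force between the fingers and gas_vessel below 0.3 N), for 0.2 s.
2. the pin is held at least 3 mm down by pressing on its tip, for 1.3 s (value of joint valve_pin above 0.003 m and contact force between the fingers and pin_head above 2 N), for 1.3 s.
At the end, for the whole second after the job is handed in: the lock nut is left unscrewed by half a turn or more (over 2.9 rad), the pin has sprung back up (within 0.7 mm), and the beaker, petri dish and objective case are within 20 mm of where they stood (value of joint lock_nut above 2.9 rad and value of joint valve_pin below 0.0007 m and distance of each of beaker, petri_dish, objective_case from where it was at the start of the episode below 0.02 m); the robot touches nothing.
It fails at once if the pin is pushed with more than 15 N (contact force between anything else and pin_head above 15 N).
It fails at once if the beaker, petri dish or objective case is tipped or shoved by more than 20 mm (distance of any of beaker, petri_dish, objective_case from where it was at the start of the episode above 0.02 m or angle between any of beaker, petri_dish, objective_case's own z axis and vertical above 0.35 rad).
It also fails if it takes over 58 s, if anything falls off the work surface, if the arm or the gripper's body presses on something with over 40 N, if the wrist force passes 120 N, or if a joint passes its speed limit or range.

## Robot

A 7-joint arm with a two-finger parallel gripper is mounted at the origin on a cart in front of the work surface, level with it; the furniture and walls round the work are solid. World frame = base frame: x ahead of the robot, y to its left, z up, the work surface at z = 0. Lengths are in mm, angles in rad, forces in N, time in s.
With the tool pointing down it reaches from about 425 to 825 mm from the base axis. Payload 3.6 kg.
Tool frame: the origin (TCP) lies at the very end of the fingers, on their centre line; the grasp point (between the pads) lies 19 mm behind it; z points along the fingers, y is the line along which they close (so a half turn about z gives the same grasp; the last joint's range is limited). The gripper opens to 85 mm and grips with 20 to 120 N. Pads are 22 mm wide; open, the fingers measure 114 mm over their backs; the gripper's body (76 mm by 85 mm) begins 54 mm behind the grasp point. The pads swing forward as they close: fully open they stand 13 mm farther back than shut.
Start: joints at [1.286, 0.615, -0.013, 1.423, 0.008, 1.103, -0.04], TCP at [166.362, -628.32, 231.297] pointing down, gripper open.
Joint ranges: [-3.12, 3.12], [-0.3, 2.06], [-1.34, 1.32], [0.26, 2.42], [-1.36, 4.5], [0.01, 1.98], [-2.84, 2.84]. Speed limits (rad/s): [2.79, 2.79, 3.14, 3.14, 3.14, 3.14, 3.14].

## Interface

Orientations are given as a unit quaternion [x, y, z, w].
In Python, from bench import get_state, get_image, job_done gives the robot as it stands. The module is installed in compiled form; this text tells all that it offers.
- The arm moves only by the shell command python3 -m handwheel 'ROWS' [FORCE]. ROWS is JSON, a list of rows, each an object with "angular": the turn, a rotation vector about the tool's x, y, z each as a share of 45 degrees, from -1 to 1, a list of three; "offset": the shift along the tool's x, y, z each as a share of 750 mm, from -1 to 1, a list of three; "hand": the opening, from 0 (shut) to 1 (fully open). In form: [{"angular": [ax, ay, az], "offset": [x, y, z], "hand": hand}, ...]. A call has 1 to 5 rows; each row is the pose to reach, as a shift and turn from the pose commanded when the call began, along the tool's axes at that moment; what a row does not reach only later rows make up. A row lasts 1/10 s, in which the tool goes at most 50 mm and 8.59 degrees, less where a joint would pass 70% of its speed; a pose out of reach is approached as far as the arm can. A call with a number of a shift or a turn outside -1 to 1 is refused whole. A call with a gripper value outside its range is refused whole. The fingers move at their own pace and stop on an object; FORCE is the grip in N (left out, the last holds). Time passes only in rows, so rows that repeat a pose let the fingers close. It gives the time, the measured TCP pose, the force, the opening and the grip force at its end, in the units of the state.
- get_state(): the state, without advancing time (a new reading comes with each control period).
- get_image(name): name is "scene" or "top"; returns a dict with "frame" (384x512x3 uint8, red, green, blue), "camera_matrix" (3x3 intrinsics, pixels), "dist_coeffs" ([k1, k2, p1, p2, k3] as OpenCV has them; the pictures are not rectified), "rvec" (rotation vector, rad) and "tvec" (3), from world to camera coordinates, as OpenCV has them. Camera axes: x right, y down, z forward; pixel columns grow to the right and rows downward; lengths in mm; the calibration is good to about 2 mm. A picture is of the moment at which its call begins. There is no depth.
- job_done(): hands the job in; it is judged then, once.
The state is a dict: "time_s": time; "q": joint angles; "dq": joint speeds; "joint_efforts": joint torques, N m; "ee_pos": TCP position; "ee_rot": TCP orientation; "force": force on the tool from outside, world axes, zero at the start; "moment": the same for the moment, N m; "opening": finger opening in mm; "gripper_force": force on a finger pad.
Only numpy, scipy, OpenCV 4.12 (cv2) and the standard library are available. Lean on these libraries where they do the work, as an engineer would, in place of code of your own. Each camera call takes 0.05 s, during which the arm holds its last target. There are 200 camera calls.

## Working session

There is one attempt and no reset: what is moved stays moved. The work goes in short steps, Python scripts to look and compute and a shell command to move; the robot and the scene stay as the last step left them, time stands still between calls to the robot, and variables do not carry over. Pictures are saved under pics/ and viewed, at most 10 in all, crops included, and the job is handed in when it is done.

```bash
mkdir -p pics; cat > h.py <<'E'
import numpy as np, cv2
from bench import get_state, get_image
def cam(n):
    d=get_image(n); return d
def ray(d,uv):
    K=np.array(d["camera_matrix"],float);D=np.array(d["dist_coeffs"],float)
    p=cv2.undistortPoints(np.array([[uv]],float),K,D)[0,0]
    R=cv2.Rodrigues(np.array(d["rvec"],float))[0];t=np.array(d["tvec"],float).ravel()
    return -R.T@t, R.T@np.array([p[0],p[1],1.])
def onz(d,uv,z):
    c,v=ray(d,uv); return c+v*(z-c[2])/v[2]
def tri(d1,u1,d2,u2):
    c1,v1=ray(d1,u1);c2,v2=ray(d2,u2)
    s=np.linalg.lstsq(np.c_[v1,-v2],c2-c1,rcond=None)[0]
    a=c1+v1*s[0];b=c2+v2*s[1]; return (a+b)/2,np.linalg.norm(a-b)
def proj(d,P):
    return cv2.projectPoints(np.array([P],float),np.array(d["rvec"],float),np.array(d["tvec"],float),np.array(d["camera_matrix"],float),np.array(d["dist_coeffs"],float))[0][0,0]
E
python3 - <<'E'
from h import *
import pickle
ds={n:get_image(n) for n in("scene","top")}
pickle.dump(ds,open("d0.pkl","wb"))
for n in ds: cv2.imwrite(f"pics/{n}0.png",cv2.resize(ds[n]["frame"][:,:,::-1],(800,600)))
print(get_state())
for n in ds: print(n,ray(ds[n],(256,192)))
E
```

```text
{'time_s': 0.1, 'q': array([ 1.28552214,  0.6158672 , -0.01260608,  1.42476273,  0.00811455,
        1.10339133, -0.04040674]), 'dq': array([-2.09227930e-06, -2.27933757e-03,  1.73435134e-03, -3.20770263e-03,
        3.73953417e-04,  6.50246923e-04,  1.05629766e-03]), 'joint_efforts': array([ 1.28004005e-03, -4.70382464e+01,  2.60345517e-01, -1.71570611e+01,
        1.01174827e-02,  5.84477879e-03, -1.56202560e-05]), 'ee_pos': array([ 166.15600724, -627.68497565,  230.21702387]), 'ee_rot': array([ 9.91636785e-01,  1.29054537e-01, -1.77992546e-04, -1.17566706e-03]), 'force': array([ 0.19341519,  0.12936854, -1.1541263 ]), 'moment': array([ 0.04075937, -0.00120355,  0.00908313]), 'gripper_force': 0.0, 'opening': 85.39089467321014}
scene (array([ -6.74291603, 715.68070382, 494.62921578]), array([ 0.72643107, -0.52697294, -0.44179094]))
top (array([469.73252828, 262.31109194, 930.77793335]), array([ 0.16432732,  0.00837064, -0.98648041]))
```

View pics/scene0.png

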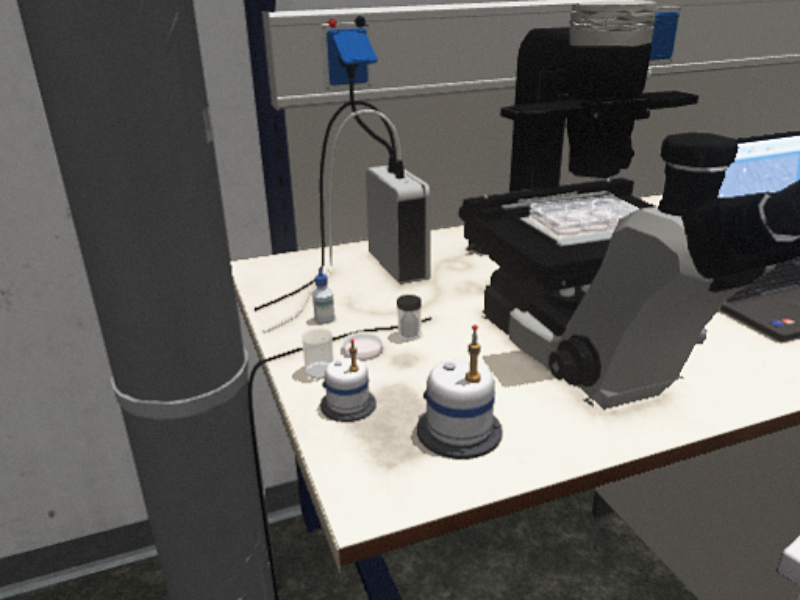

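View pics/top0.png

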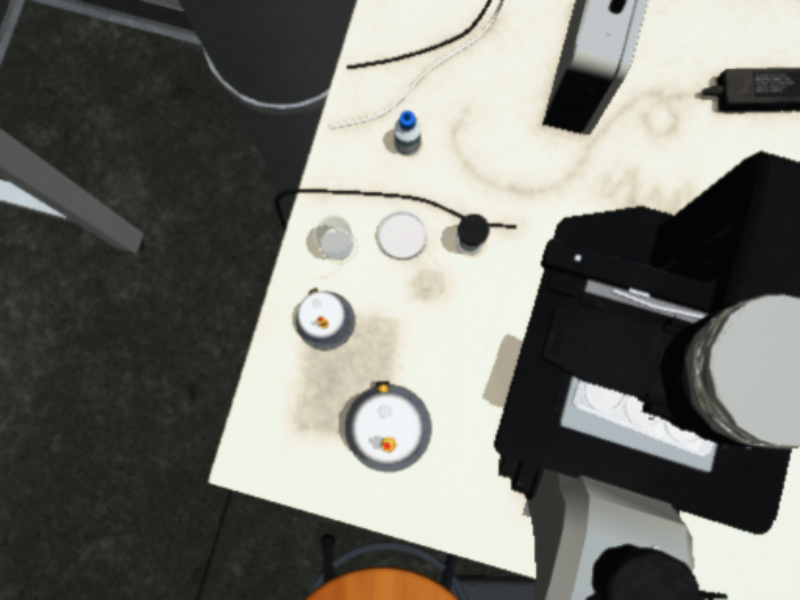

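Candidates for the gas vessel (800x600 pixels):
- Large can: scene (460,405), top (388,428). Its valve is at scene (475,350), top (388,444).
- Small can: scene (347,385), top (323,318), a look-alike.
- Blue-capped bottle: top (407,132).

I choose the large can and will check it in a close crop.

```bash
python3 - <<'E'
from h import *
import pickle
ds=pickle.load(open("d0.pkl","rb"))
pts={}
for n,(x0,y0,x1,y1) in {"scene":(285,200,325,250),"top":(235,270,265,300)}.items():
    f=ds[n]["frame"].astype(int)[y0:y1,x0:x1]
    red=(f[...,0]>120)&(f[...,1]<80)&(f[...,2]<80)
    br=(f[...,0]-f[...,2]>60)
    v,u=np.nonzero(red); w=np.clip(f[...,0]-f[...,1]-60,0,None)[red]
    pts[n]=(u.mean()+x0,v.mean()+y0); print(n,"red",pts[n],len(u),u.min()+x0,u.max()+x0,v.min()+y0,v.max()+y0)
    for r in range(y0,y1,2):
        c=np.nonzero(br[r-y0])[0]
        if len(c): print(r,c.min()+x0,c.max()+x0,end="; ")
    print()
P,e=tri(ds["scene"],pts["scene"],ds["top"],pts["top"]); print("tip",P,e)
# lid: bright white ellipse in top; base dark ring
f=ds["top"]["frame"]; hsv=cv2.cvtColor(f,cv2.COLOR_RGB2HSV)
m=(f.max(2)<110).astype(np.uint8); 
roi=np.zeros_like(m); roi[240:305,215:282]=1
c=max(cv2.findContours(m*roi,cv2.RETR_EXTERNAL,cv2.CHAIN_APPROX_NONE)[0],key=cv2.contourArea)
(E)=cv2.fitEllipse(c); print(E, "base@0",onz(ds["top"],E[0],5), onz(ds["top"],(E[0][0]+E[1][0]/2,E[0][1]),5)-onz(ds["top"],E[0],5))
for n in ds:
    for z in (204,210,246,262)[:0]: pass
a=ds["scene"]["frame"][190:295,260:330,::-1]; b=ds["top"]["frame"][235:310,205:285,::-1]
a=cv2.resize(a,(400,600),interpolation=cv2.INTER_CUBIC); b=cv2.resize(b,(400,375),interpolation=cv2.INTER_CUBIC)
o=np.zeros((600,800,3),np.uint8); o[:,:400]=a;o[:375,400:]=b; cv2.imwrite("pics/crop1.png",o)
E
```

```text
scene red (np.float64(303.0), np.float64(209.0)) 3 302 304 209 209
208 302 305; 210 303 304; 220 300 306; 222 302 306; 238 299 306; 240 298 306; 242 301 306; 
top red (np.float64(247.125), np.float64(284.875)) 8 246 248 284 286
280 246 251; 282 244 252; 284 244 253; 286 244 252; 288 246 251; 
tip [453.12724014 281.80228061 151.69261436] 1.7156621839832262
((246.8686065673828, 272.3977355957031), (49.46636199951172, 51.464324951171875), 3.1829702854156494) base@0 [472.14090805 285.51899307   5.        ] [  0.55304421 -45.99615522   0.        ]
```

View pics/crop1.png

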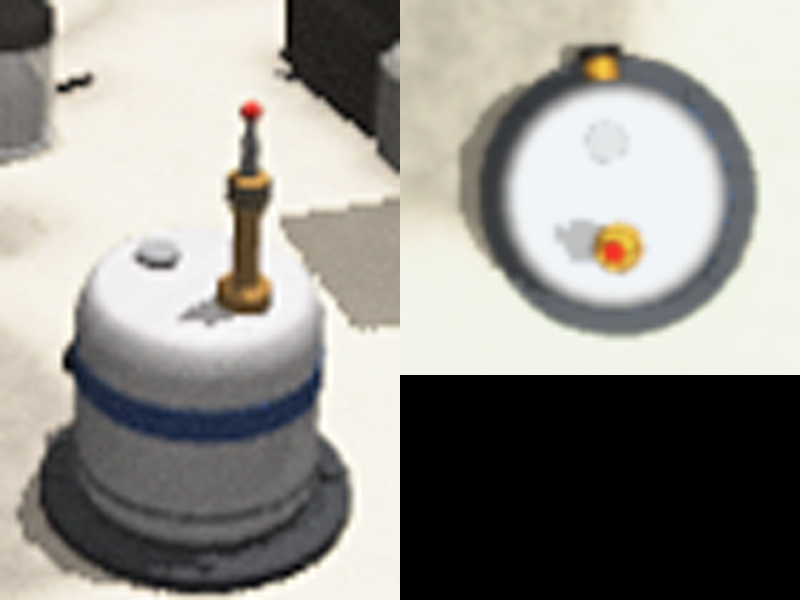

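The crop confirms the choice: large can with blue band, brass valve, nut at crop (249,188) and red tip at (252,110). The port points up in the top view (600,60), which is +x. Next I get the axis estimates and the microscope's extent for the travel path.

```bash
python3 - <<'E'
from h import *
import pickle
np.set_printoptions(precision=1,suppress=True)
ds=pickle.load(open("d0.pkl","rb")); S,T=ds["scene"],ds["top"]
print("nut tri",tri(S,(303.6,222.9),T,(248.0,284.3)))
print("foot scene z91",onz(S,(302.5,241.2),91),"foot top z91",onz(T,(248.6,284.3),91))
print("nut scene z125", onz(S,(303.6,222.9),125))
print("port top z30",onz(T,(245.3,247),30),"base ctr",onz(T,(246.9,272.4),5), "lid top z84",onz(T,(205+614/5,235+192/5),84))
k=.64
for z in(0,100,200,300,400): print(z,"top: stageL",onz(T,(500*k,440*k),z),"headfront",onz(T,(540*k,560*k),z),"eyep",onz(T,(600*k,590*k),z))
for z in(0,150,300,400): print(z,"scene: basecorner",onz(S,(600*k,400*k),z),"eyepiece",onz(S,(700*k,150*k),z),"eyep r",onz(S,(780*k,220*k),z))
print("knob",tri(S,(575*k,360*k),T,(515*k,485*k)))
print("top img bottom",onz(T,(540*k,578*k),0),"corner",onz(T,(210*k,482*k),0))
E
```

```text
nut tri (array([452.9, 280.5, 123.7]), np.float64(0.04214550475630371))
foot scene z91 [447.3 286.6  91. ] foot top z91 [452.2 280.2  91. ]
nut scene z125 [451.3 282.  125. ]
port top z30 [517.8 288.4  30. ] base ctr [472.1 285.5   5. ] lid top z84 [471.9 146.2  84. ]
0 top: stageL [456.9 149.3   0. ] headfront [320.3 104.4   0. ] eyep [288.2  36.1   0. ]
100 top: stageL [458.3 161.4 100. ] headfront [336.3 121.3 100. ] eyep [307.7  60.4 100. ]
200 top: stageL [459.7 173.6 200. ] headfront [352.4 138.3 200. ] eyep [327.2  84.7 200. ]
300 top: stageL [461.  185.7 300. ] headfront [368.5 155.3 300. ] eyep [346.7 109.  300. ]
400 top: stageL [462.4 197.9 400. ] headfront [384.5 172.2 400. ] eyep [366.2 133.3 400. ]
0 scene: basecorner [408.8  96.2   0. ] eyepiece [ 1076.6 -1225.3     0. ] eyep r [ 609.3 -766.4    0. ]
150 scene: basecorner [282.8 284.1 150. ] eyepiece [ 748.1 -636.7  150. ] eyep r [ 422.5 -316.9  150. ]
300 scene: basecorner [156.8 471.9 300. ] eyepiece [419.5 -48.1 300. ] eyep r [235.7 132.5 300. ]
400 scene: basecorner [ 72.8 597.2 400. ] eyepiece [200.5 344.3 400. ] eyep r [111.1 432.1 400. ]
knob (array([413.2, 145.6,  77.2]), np.float64(7.816981534717011))
top img bottom [300.3 104.7   0. ] corner [403.7 493.3   0. ]
```

```bash
python3 - <<'E'
from h import *
import pickle
np.set_printoptions(precision=0,suppress=True)
ds=pickle.load(open("d0.pkl","rb")); S,T=ds["scene"],ds["top"];k=.64
def t(n,a,b):print(n,*tri(S,(a[0]*k,a[1]*k),T,(b[0]*k,b[1]*k)))
t("cyl top",(612,8),(775,368)); t("cyl left",(572,25),(692,370))
t("eyep cap",(700,148),(655,580)); t("eyep ring",(775,212),(715,597)); t("greytop",(640,215),(600,490)); t("greytop2",(690,235),(690,510))
for n,a in (("cap",(700,140)),("ring",(775,212)),("cap top",(705,133))):
  print(n,[onz(S,(a[0]*k,a[1]*k),z) for z in(250,300,350,400)])
o=np.zeros((600,800,3),np.uint8)
o[:, :400]=cv2.resize(S["frame"][80:272,384:512,::-1],(400,600)); o[:,400:]=cv2.resize(T["frame"][264:384,320:512,::-1],(400,250)).__class__((600,400,3),np.uint8) if 0 else 0
o[:250,400:]=cv2.resize(T["frame"][264:384,320:512,::-1],(400,250)); cv2.imwrite("pics/mic.png",o)
E
```

```text
cyl top [508.  38. 459.] 1.7896338179981142
cyl left [512.  88. 446.] 12.19987272368662
eyep cap [357.  73. 331.] 8.550348159497755
eyep ring [318.  -8. 252.] 34.16503465653501
greytop [411.  87. 248.] 20.539692276024052
greytop2 [394.  -1. 208.] 14.532462446238792
cap [array([ 566., -306.,  250.]), array([449., -97., 300.]), array([332., 112., 350.]), array([215., 321., 400.])]
ring [array([315., -40., 250.]), array([249., 115., 300.]), array([183., 269., 350.]), array([118., 423., 400.])]
cap top [array([ 590., -359.,  250.]), array([ 468., -139.,  300.]), array([346.,  80., 350.]), array([224., 300., 400.])]
```

View pics/mic.png

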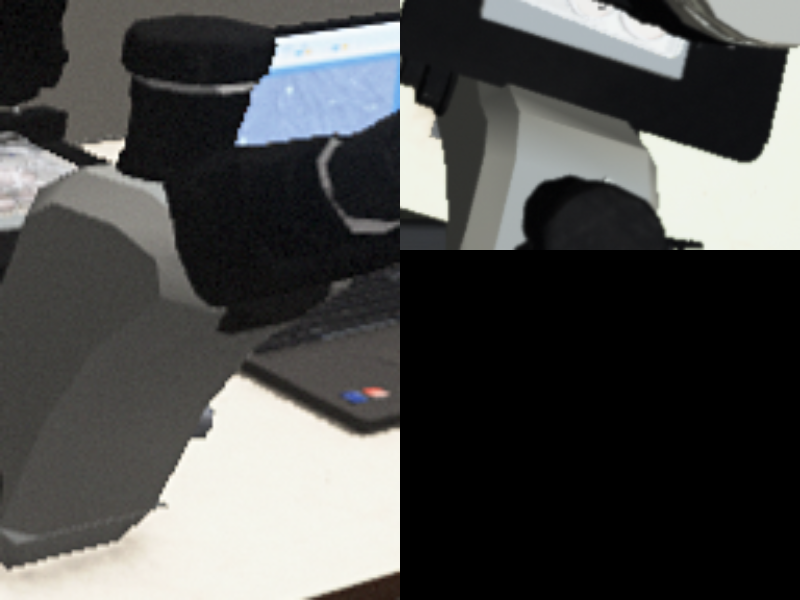

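```bash
cat >> h.py <<'E'
from scipy.spatial.transform import Rotation as Rn
np.set_printoptions(precision=3,suppress=True)
def off(x,y,z):
    s=get_state(); R=Rn.from_quat(s["ee_rot"])
    d=R.inv().apply(np.array([x,y,z])-s["ee_pos"]); print("t",s["time_s"],"pos",s["ee_pos"],"q",s["q"],"F",s["force"],"\noffset",d/750,"norm",np.linalg.norm(d))
E
python3 -m handwheel '[{"angular":[0,0,0],"offset":[0,0,-0.33],"hand":0.4},{"angular":[0,0,0],"offset":[0,0,-0.33],"hand":0.4},{"angular":[0,0,0],"offset":[0,0,-0.33],"hand":0.4},{"angular":[0,0,0],"offset":[0,0,-0.33],"hand":0.4},{"angular":[0,0,0],"offset":[0,0,-0.33],"hand":0.4}]' 40
python3 -c "
from h import *
off(300,-430,540)"
```

```text
time_s: 0.6
ee_pos: [166.2, -627.8, 481.0]
ee_rot: [0.992, 0.129, 0.0, 0.0]
force: [0.3, -1.3, 0.4]
opening: 34.0
gripper_force: 0.0
t 0.6 pos [ 166.171 -627.781  481.022] q [ 1.279  0.537 -0.     0.876  0.     1.728 -0.034] F [ 0.325 -1.3    0.398] 
offset [ 0.24  -0.209 -0.079] norm 245.9795771181315
```

```bash
python3 -m handwheel '[{"angular":[0,0,0],"offset":[0.24,-0.209,-0.079],"hand":0.4},{"angular":[0,0,0],"offset":[0.24,-0.209,-0.079],"hand":0.4},{"angular":[0,0,0],"offset":[0.24,-0.209,-0.079],"hand":0.4},{"angular":[0,0,0],"offset":[0.24,-0.209,-0.079],"hand":0.4},{"angular":[0,0,0],"offset":[0.24,-0.209,-0.079],"hand":0.4}]'
python3 -c "
from h import *
off(410,-215,540);off(440,30,540)"
```

```text
time_s: 1.1
ee_pos: [301.3, -428.4, 538.4]
ee_rot: [0.992, 0.13, 0.0, -0.0]
force: [1.0, 0.4, 0.6]
opening: 34.1
gripper_force: 0.0
t 1.1 pos [ 301.32  -428.412  538.395] q [ 0.953  0.289 -0.058  1.116  0.016  1.737 -0.41 ] F [0.994 0.412 0.556] 
offset [ 0.213 -0.238 -0.002] norm 239.49634939248253
t 1.1 pos [ 301.32  -428.412  538.395] q [ 0.953  0.289 -0.058  1.116  0.016  1.737 -0.41 ] F [0.994 0.412 0.556] 
offset [ 0.336 -0.543 -0.002] norm 478.9322857256992
```

```bash
python3 -m handwheel '[{"angular":[0,0,0],"offset":[0.213,-0.238,-0.002],"hand":0.4},{"angular":[0,0,0],"offset":[0.213,-0.238,-0.002],"hand":0.4},{"angular":[0,0,0],"offset":[0.213,-0.238,-0.002],"hand":0.4},{"angular":[0,0,0],"offset":[0.213,-0.238,-0.002],"hand":0.4},{"angular":[0,0,0],"offset":[0.213,-0.238,-0.002],"hand":0.4}]'
python3 -c "
from h import *
off(440,30,540)"
```

```text
time_s: 1.6
ee_pos: [409.8, -213.9, 539.5]
ee_rot: [0.991, 0.131, 0.0, -0.0]
force: [-0.6, 0.1, -0.1]
opening: 34.2
gripper_force: 0.0
t 1.6 pos [ 409.777 -213.944  539.47 ] q [ 0.589  0.175 -0.201  1.269  0.034  1.701 -0.914] F [-0.589  0.097 -0.089] 
offset [ 0.123 -0.304 -0.   ] norm 245.80930044482176
```

```bash
python3 -m handwheel '[{"angular":[0,0,0],"offset":[0.123,-0.304,0],"hand":0.4},{"angular":[0,0,0],"offset":[0.123,-0.304,0],"hand":0.4},{"angular":[0,0,0],"offset":[0.123,-0.304,0],"hand":0.4},{"angular":[0,0,0],"offset":[0.123,-0.304,0],"hand":0.4},{"angular":[0,0,0],"offset":[0.123,-0.304,0],"hand":0.4}]'
python3 -c "
from h import *
off(452,281,540)"
```

```text
time_s: 2.1
ee_pos: [439.3, 29.1, 539.4]
ee_rot: [0.992, 0.129, -0.0, -0.0]
force: [-0.1, 0.1, 0.2]
opening: 34.1
gripper_force: 0.0
t 2.1 pos [439.255  29.122 539.436] q [ 0.21   0.143 -0.403  1.316  0.056  1.694 -1.493] F [-0.134  0.109  0.219] 
offset [ 0.103 -0.32  -0.001] norm 252.20092289402797
```

```bash
python3 -m handwheel '[{"angular":[0,0,0],"offset":[0.103,-0.32,0],"hand":0.4},{"angular":[0,0,0],"offset":[0.103,-0.32,0],"hand":0.4},{"angular":[0,0,0],"offset":[0.103,-0.32,0],"hand":0.4},{"angular":[0,0,0],"offset":[0.103,-0.32,0],"hand":0.4},{"angular":[0,0,0],"offset":[0.103,-0.32,0],"hand":0.4}]'
python3 -c "
from h import *
off(452,281,300)"
```

```text
time_s: 2.6
ee_pos: [452.8, 277.9, 539.3]
ee_rot: [0.992, 0.129, -0.0, 0.0]
force: [-0.5, 0.7, 0.4]
opening: 34.2
gripper_force: 0.0
t 2.6 pos [452.808 277.915 539.288] q [-0.261  0.338 -0.551  1.082  0.179  1.767 -2.065] F [-0.518  0.747  0.376] 
offset [ 0.    -0.004  0.319] norm 239.30970963781866
```

```bash
python3 -m handwheel '[{"angular":[0,0,0],"offset":[0,-0.004,0.32],"hand":0.4},{"angular":[0,0,0],"offset":[0,-0.004,0.32],"hand":0.4},{"angular":[0,0,0],"offset":[0,-0.004,0.32],"hand":0.4},{"angular":[0,0,0],"offset":[0,-0.004,0.32],"hand":0.4},{"angular":[0,0,0],"offset":[0,-0.004,0.32],"hand":0.4}]'
python3 - <<'E'
from h import *
off(452,281,200)
o=np.zeros((400,800,3),np.uint8)
for i,n in enumerate(("scene","top")):
    d=get_image(n); f=d["frame"][:,:,::-1].copy()
    cv2.imwrite(f"pics/{n}_a.png",f)
    o[:300,400*i:400*i+400]=cv2.resize(f,(400,300))
cv2.imwrite("pics/a.png",o[:300])
E
```

```text
time_s: 3.1
ee_pos: [451.0, 278.1, 296.4]
ee_rot: [0.992, 0.129, -0.002, 0.001]
force: [0.8, -0.3, -0.2]
opening: 34.0
gripper_force: 0.0
t 3.1 pos [451.047 278.064 296.406] q [-0.229  0.409 -0.536  1.656  0.225  1.142 -2.136] F [ 0.843 -0.254 -0.235] 
offset [ 0.003 -0.004  0.129] norm 96.45506270339325
```

View pics/a.png

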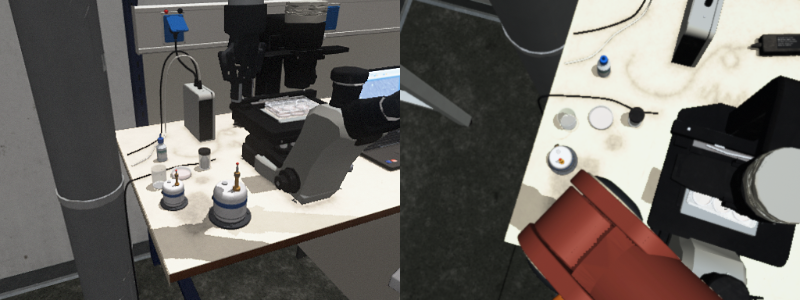

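The arm hides the vessel in the top view. In the scene view the gripper (245,60) is above the valve tip (237,163), both in the half-scale picture. I descend to just above the tip and check sideways alignment in the scene view.

```bash
python3 -m handwheel '[{"angular":[0,0,0],"offset":[0.003,-0.004,0.07],"hand":0.4},{"angular":[0,0,0],"offset":[0.003,-0.004,0.14],"hand":0.4},{"angular":[0,0,0],"offset":[0.003,-0.004,0.147],"hand":0.4},{"angular":[0,0,0],"offset":[0.003,-0.004,0.147],"hand":0.4}]'
python3 - <<'E'
from h import *
off(452.5,281,112)
d=get_image("scene"); f=d["frame"][:,:,::-1]
s=get_state(); print("tcp px",proj(d,s["ee_pos"]),"nut px",proj(d,[452.5,281,125]))
cv2.imwrite("pics/b.png",cv2.resize(f[150:260,260:350],(490,599),interpolation=cv2.INTER_CUBIC))
E
```

```text
time_s: 3.6
ee_pos: [454.0, 283.0, 189.8]
ee_rot: [0.992, 0.129, -0.0, 0.0]
force: [0.0, -0.0, 1.2]
opening: 34.2
gripper_force: 0.0
t 3.6 pos [454.002 282.953 189.804] q [-0.271  0.525 -0.494  1.801  0.31   0.893 -2.217] F [ 0.032 -0.038  1.173] 
offset [-0.003  0.002  0.104] norm 77.8426969957933
tcp px [302.676 188.192] nut px [303.554 222.434]
```

View pics/b.png

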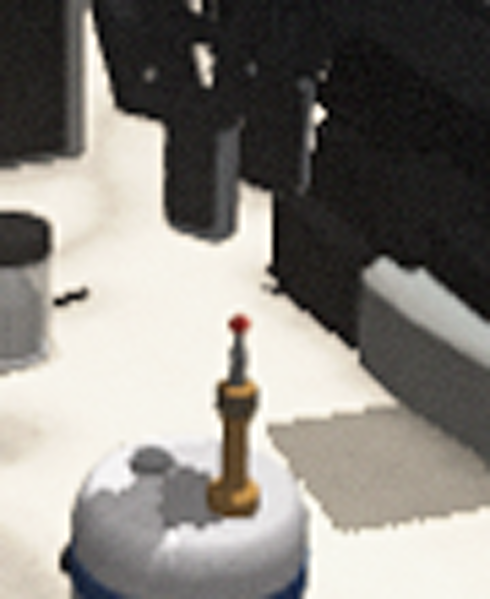

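The left finger ends at crop (210,238) and the right at (305,190), straddling the red tip (238,323) and nut (237,395). Alignment is fine, so I descend around the nut.

```bash
python3 -m handwheel '[{"angular":[0,0,0],"offset":[-0.003,0.002,0.04],"hand":0.4},{"angular":[0,0,0],"offset":[-0.003,0.002,0.08],"hand":0.4},{"angular":[0,0,0],"offset":[-0.003,0.002,0.108],"hand":0.4},{"angular":[0,0,0],"offset":[-0.003,0.002,0.108],"hand":0.4},{"angular":[0,0,0],"offset":[-0.003,0.002,0.108],"hand":0.4}]'
python3 -m handwheel '[{"angular":[0,0,0],"offset":[0,0,0],"hand":0.3},{"angular":[0,0,0],"offset":[0,0,0],"hand":0.25},{"angular":[0,0,0],"offset":[0,0,0],"hand":0.2},{"angular":[0,0,0],"offset":[0,0,0],"hand":0.18}]' 20
python3 -c "
from h import *
off(452.5,281,106)"
```

```text
time_s: 4.15
ee_pos: [453.6, 282.3, 111.0]
ee_rot: [0.992, 0.129, 0.002, -0.001]
force: [-0.4, -0.8, 0.6]
opening: 34.0
gripper_force: 0.0
time_s: 4.55
ee_pos: [452.1, 280.9, 108.9]
ee_rot: [0.992, 0.129, 0.001, -0.0]
force: [-0.6, 0.0, -0.5]
opening: 14.9
gripper_force: 0.1
t 4.55 pos [452.094 280.934 108.946] q [-0.314  0.628 -0.434  1.894  0.392  0.703 -2.29 ] F [-0.582  0.033 -0.52 ] 
offset [0.001 0.    0.004] norm 2.9743070653217796
```

```bash
python3 -m handwheel '[{"angular":[0,0,0],"offset":[0,0,0.003],"hand":0.17},{"angular":[0,0,0],"offset":[0,0,0.003],"hand":0.16},{"angular":[0,0,0],"offset":[0,0,0.003],"hand":0.14},{"angular":[0,0,0],"offset":[0,0,0.003],"hand":0.12},{"angular":[0,0,0],"offset":[0,0,0.003],"hand":0.1}]' 20
python3 -c "
from h import *
off(452.5,281,106);print(get_state()['moment'])"
```

```text
time_s: 5.05
ee_pos: [451.7, 282.0, 106.3]
ee_rot: [0.992, 0.129, 0.0, -0.001]
force: [0.2, 3.8, 0.2]
opening: 12.2
gripper_force: 19.5
t 5.05 pos [451.742 282.034 106.287] q [-0.316  0.632 -0.433  1.895  0.394  0.697 -2.292] F [0.191 3.798 0.165] 
offset [0.001 0.002 0.   ] norm 1.313677973061388
[ 0.832  0.071 -0.025]
```

The tool is being pushed toward +y, so the nut lies about 1 mm to +y. I correct that and start turning, following the rise.

```bash
python3 -m handwheel '[{"angular":[0,0,0],"offset":[0,-0.0015,0],"hand":0.1},{"angular":[0,0,-0.15],"offset":[0,-0.0015,-0.0002],"hand":0.1},{"angular":[0,0,-0.3],"offset":[0,-0.0015,-0.0004],"hand":0.1},{"angular":[0,0,-0.45],"offset":[0,-0.0015,-0.0006],"hand":0.1},{"angular":[0,0,-0.6],"offset":[0,-0.0015,-0.0008],"hand":0.1}]' 40
python3 -c "
from h import *
off(452,282,106);print(get_state()['moment'])"
```

```text
time_s: 5.55
ee_pos: [451.8, 281.9, 106.8]
ee_rot: [0.933, 0.359, 0.0, -0.0]
force: [-1.2, 2.8, 0.5]
opening: 10.8
gripper_force: 44.5
t 5.55 pos [451.822 281.919 106.79 ] q [-0.234  0.658 -0.566  1.892  0.509  0.738 -1.929] F [-1.174  2.813  0.54 ] 
offset [0.    0.    0.001] norm 0.8135248229819251
[ 0.552  0.145 -0.181]
```

```bash
python3 -m handwheel '[{"angular":[0,0,-0.17],"offset":[0.0003,-0.001,-0.0002],"hand":0.1},{"angular":[0,0,-0.34],"offset":[0.0003,-0.001,-0.0004],"hand":0.1},{"angular":[0,0,-0.51],"offset":[0.0003,-0.001,-0.0006],"hand":0.1},{"angular":[0,0,-0.68],"offset":[0.0003,-0.001,-0.0008],"hand":0.1},{"angular":[0,0,-0.85],"offset":[0.0003,-0.001,-0.0011],"hand":0.1}]'
python3 -c "
from h import *
off(452,282,106);print(get_state()['moment'])"
```

```text
time_s: 6.05
ee_pos: [451.9, 281.8, 107.4]
ee_rot: [0.764, 0.645, 0.0, 0.001]
force: [-0.7, 1.5, 0.7]
opening: 10.5
gripper_force: 40.6
t 6.05 pos [451.934 281.822 107.404] q [-0.128  0.707 -0.75   1.888  0.659  0.812 -1.403] F [-0.727  1.46   0.651] 
offset [0.    0.    0.002] norm 1.4166231168733565
[ 0.443 -0.069 -0.054]
```

```bash
python3 -m handwheel '[{"angular":[0,0,-0.17],"offset":[0.0003,-0.0003,-0.0002],"hand":0.1},{"angular":[0,0,-0.34],"offset":[0.0003,-0.0003,-0.0004],"hand":0.1},{"angular":[0,0,-0.51],"offset":[0.0003,-0.0003,-0.0006],"hand":0.1},{"angular":[0,0,-0.68],"offset":[0.0003,-0.0003,-0.0008],"hand":0.1},{"angular":[0,0,-0.85],"offset":[0.0003,-0.0003,-0.0011],"hand":0.1}]'
python3 -c "
from h import *
off(452,282,106);print(get_state()['moment'])"
```

```text
time_s: 6.55
ee_pos: [452.2, 281.9, 108.4]
ee_rot: [0.511, 0.86, -0.0, 0.001]
force: [0.2, 1.1, 0.9]
opening: 10.9
gripper_force: 41.6
t 6.55 pos [452.153 281.869 108.383] q [-0.038  0.771 -0.925  1.884  0.791  0.903 -0.859] F [0.193 1.113 0.888] 
offset [ 0.    -0.     0.003] norm 2.3918533636861063
[ 0.375 -0.128 -0.087]
```

```bash
python3 -m handwheel '[{"angular":[0,0,-0.17],"offset":[0,0,-0.0002],"hand":0.1},{"angular":[0,0,-0.34],"offset":[0,0,-0.0005],"hand":0.1},{"angular":[0,0,-0.51],"offset":[0,0,-0.0007],"hand":0.1},{"angular":[0,0,-0.68],"offset":[0,0,-0.001],"hand":0.1},{"angular":[0,0,-0.85],"offset":[0,0,-0.0012],"hand":0.1}]'
python3 -c "
from h import *
off(452,282,106);print(get_state()['moment'])"
```

```text
time_s: 7.05
ee_pos: [452.3, 282.0, 108.9]
ee_rot: [0.201, 0.98, -0.0, 0.001]
force: [1.3, 2.2, -0.2]
opening: 10.9
gripper_force: 43.5
t 7.05 pos [452.274 281.997 108.948] q [ 0.033  0.846 -1.085  1.881  0.903  1.007 -0.295] F [ 1.274  2.215 -0.174] 
offset [ 0.    -0.     0.004] norm 2.961009548468447
[ 0.471 -0.314  0.008]
```

```bash
python3 -m handwheel '[{"angular":[0,0,-0.17],"offset":[0,0.0006,-0.0002],"hand":0.1},{"angular":[0,0,-0.34],"offset":[0,0.0006,-0.0004],"hand":0.1},{"angular":[0,0,-0.51],"offset":[0,0.0006,-0.0006],"hand":0.1},{"angular":[0,0,-0.68],"offset":[0,0.0006,-0.0008],"hand":0.1},{"angular":[0,0,-0.85],"offset":[0,0.0006,-0.0011],"hand":0.1}]'
python3 -c "
from h import *
off(452,282,106);print(get_state()['moment'])"
```

```text
time_s: 7.55
ee_pos: [452.3, 282.2, 110.0]
ee_rot: [-0.131, 0.991, -0.001, 0.001]
force: [-0.3, 2.0, 2.7]
opening: 11.1
gripper_force: 39.1
t 7.55 pos [452.28  282.238 109.959] q [ 0.082  0.926 -1.227  1.878  0.995  1.118  0.289] F [-0.264  2.008  2.71 ] 
offset [ 0.    -0.     0.005] norm 3.9755481787375637
[ 0.262 -0.136 -0.045]
```

```bash
python3 -m handwheel '[{"angular":[0,0,-0.12],"offset":[0,0,-0.0004],"hand":0.1},{"angular":[0,0,-0.24],"offset":[0,0,-0.0006],"hand":0.1},{"angular":[0,0,-0.36],"offset":[0,0,-0.0008],"hand":0.1},{"angular":[0,0,-0.48],"offset":[0,0,-0.001],"hand":0.1},{"angular":[0,0,-0.48],"offset":[0,0,-0.001],"hand":0.1}]'
python3 -c "
from h import *
off(452,282,106);print(get_state()['moment'])
d=get_image('scene')
cv2.imwrite('pics/c.png',cv2.resize(d['frame'][150:260,260:350,::-1],(490,599),interpolation=cv2.INTER_CUBIC))"
```

```text
time_s: 8.05
ee_pos: [452.2, 282.3, 110.4]
ee_rot: [-0.312, 0.95, -0.001, 0.0]
force: [1.2, 1.5, 1.9]
opening: 11.2
gripper_force: 43.1
t 8.05 pos [452.202 282.346 110.402] q [ 0.095  0.956 -1.275  1.878  1.023  1.159  0.635] F [1.237 1.473 1.879] 
offset [ 0.    -0.     0.006] norm 4.419908752282051
[ 0.319 -0.334 -0.05 ]
```

View pics/c.png

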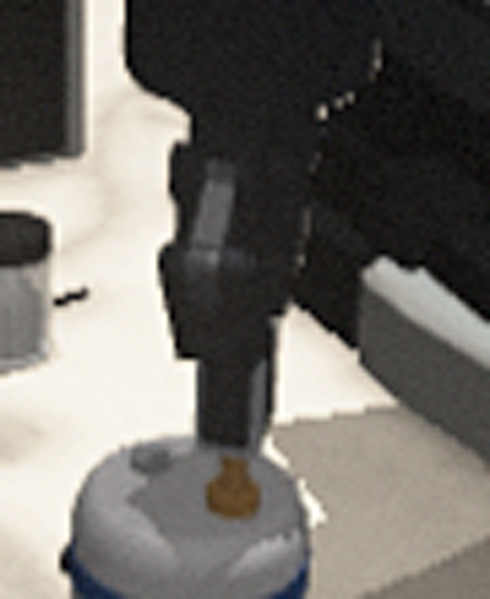

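The fingers still hold the nut at crop (232,450), about 3.5 rad of commanded turn done. I release, rise and check how far the nut has lifted.

```bash
python3 -m handwheel '[{"angular":[0,0,0],"offset":[0,0,0],"hand":0.15},{"angular":[0,0,0],"offset":[0,0,0],"hand":0.25},{"angular":[0,0,0],"offset":[0,0,0],"hand":0.4},{"angular":[0,0,0],"offset":[0,0,0],"hand":0.4},{"angular":[0,0,0],"offset":[0,0,0],"hand":0.4}]' 20
python3 -m handwheel '[{"angular":[0,0,0],"offset":[0,0,-0.03],"hand":0.4},{"angular":[0,0,0],"offset":[0,0,-0.07],"hand":0.4},{"angular":[0,0,0],"offset":[0,0,-0.11],"hand":0.4},{"angular":[0,0,0],"offset":[0,0,-0.11],"hand":0.4},{"angular":[0,0,0],"offset":[0,0,-0.11],"hand":0.4}]'
python3 - <<'E'
from h import *
import pickle
off(452,282,190)
d=get_image('scene'); f=d['frame']; f0=pickle.load(open("d0.pkl","rb"))["scene"]["frame"]
for n,g in(("0",f0),("1",f)):
    print(n); 
    for r in range(203,246): print(r,[int(v) for v in g[r,300:308].max(1)],end=" | " if r%2 else "\n")
o=np.hstack([cv2.resize(g[195:255,280:325,::-1],(400,533),interpolation=cv2.INTER_NEAREST) for g in(f0,f)])
cv2.imwrite('pics/d.png',o)
for z in(120,130,134.5,150): print(z,proj(d,[452.2,282.2,z]))
E
```

```text
time_s: 8.6
ee_pos: [450.9, 282.9, 110.6]
ee_rot: [-0.313, 0.95, -0.0, -0.0]
force: [-0.5, -0.6, 0.5]
opening: 34.0
gripper_force: 0.0
time_s: 9.1
ee_pos: [451.2, 283.1, 193.7]
ee_rot: [-0.313, 0.95, -0.0, 0.001]
force: [0.2, -0.5, -1.0]
opening: 34.2
gripper_force: 0.0
t 9.1 pos [451.157 283.102 193.675] q [ 0.121  0.817 -1.304  1.793  0.846  1.226  0.772] F [ 0.161 -0.472 -1.016] 
offset [-0.    -0.002  0.005] norm 3.9285057178541556
0
203 [245, 244, 245, 244, 243, 241, 239, 230] | 204 [245, 245, 244, 244, 242, 242, 238, 236]
205 [245, 244, 245, 245, 242, 241, 237, 233] | 206 [245, 246, 246, 246, 244, 242, 239, 236]
207 [246, 246, 246, 246, 243, 245, 244, 240] | 208 [245, 243, 226, 243, 243, 240, 238, 245]
209 [246, 235, 151, 190, 194, 203, 232, 245] | 210 [248, 243, 168, 89, 119, 197, 245, 245]
211 [246, 248, 232, 93, 128, 234, 247, 245] | 212 [245, 251, 245, 83, 138, 239, 249, 246]
213 [247, 247, 206, 62, 131, 234, 249, 246] | 214 [248, 242, 132, 76, 103, 206, 250, 246]
215 [248, 241, 132, 73, 87, 184, 251, 245] | 216 [247, 246, 147, 63, 78, 179, 252, 247]
217 [249, 243, 122, 62,
[... 2433 characters left out ...]
29, 79, 93, 97, 89, 158, 253, 252] | 232 [106, 84, 90, 97, 83, 117, 198, 234]
233 [93, 85, 91, 96, 93, 90, 117, 148] | 234 [94, 83, 92, 94, 96, 93, 118, 113]
235 [99, 89, 95, 93, 93, 102, 117, 115] | 236 [99, 76, 92, 94, 94, 98, 119, 119]
237 [91, 83, 93, 96, 90, 95, 114, 119] | 238 [85, 87, 94, 94, 80, 88, 105, 113]
239 [87, 87, 97, 96, 87, 93, 99, 111] | 240 [101, 97, 93, 101, 93, 100, 98, 107]
241 [103, 103, 95, 104, 103, 107, 100, 101] | 242 [92, 96, 102, 100, 98, 99, 90, 89]
243 [85, 95, 91, 98, 95, 94, 87, 98] | 244 [101, 94, 97, 98, 95, 101, 94, 107]
245 [112, 108, 101, 105, 111, 110, 114, 116] | 120 [303.059 225.182]
130 [303.257 220.236]
134.5 [303.347 217.991]
150 [303.662 210.16 ]
```

View pics/d.png

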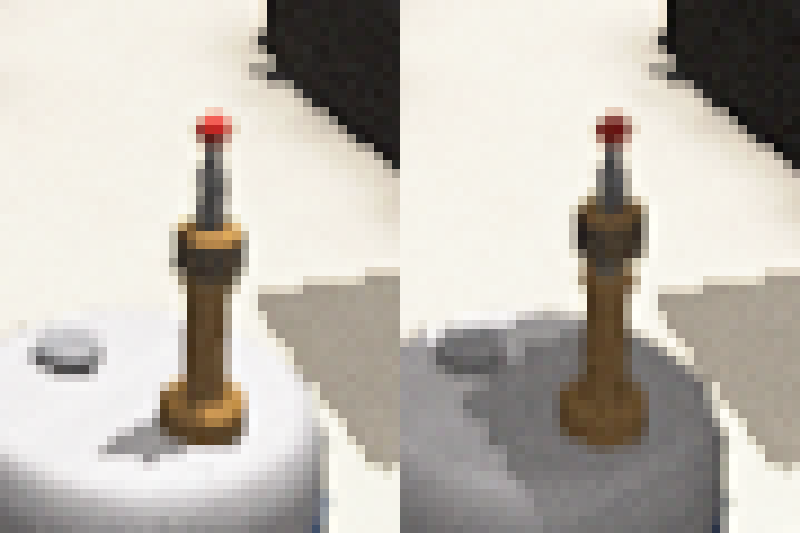

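The nut (right half, 610,235) sits about 2.4 px, or roughly 4.7 mm, higher than before (left half, 210,250). That means more than 3.4 rad, with the pin still up. Next: shut the fingers, turn back a little, and hover over the tip.

```bash
python3 -m handwheel '[{"angular":[0,0,0.17],"offset":[0,0,0],"hand":0},{"angular":[0,0,0.34],"offset":[0,0,0],"hand":0},{"angular":[0,0,0.51],"offset":[0,0,0],"hand":0},{"angular":[0,0,0.68],"offset":[0,0,0],"hand":0},{"angular":[0,0,0.85],"offset":[0,0,0],"hand":0}]' 20
python3 -m handwheel '[{"angular":[0,0,0],"offset":[0,0,0],"hand":0},{"angular":[0,0,0],"offset":[0,0,0],"hand":0}]'
python3 -c "
from h import *
off(452.4,282.6,168)"
```

```text
time_s: 9.65
ee_pos: [450.6, 282.2, 191.6]
ee_rot: [0.019, 1.0, -0.001, -0.001]
force: [0.5, 0.1, 0.8]
opening: 0.1
gripper_force: 0.0
time_s: 9.85
ee_pos: [450.8, 282.7, 192.3]
ee_rot: [0.014, 1.0, -0.001, -0.001]
force: [-0.2, 0.3, 0.1]
opening: -0.0
gripper_force: 0.0
t 9.85 pos [450.815 282.666 192.319] q [ 0.071  0.73  -1.144  1.795  0.738  1.123  0.213] F [-0.173  0.336  0.096] 
offset [-0.002  0.     0.032] norm 24.37063435034634
```

```bash
python3 -m handwheel '[{"angular":[0,0,0],"offset":[-0.002,0,0.02],"hand":0},{"angular":[0,0,0],"offset":[-0.002,0,0.034],"hand":0},{"angular":[0,0,0],"offset":[-0.002,0,0.034],"hand":0},{"angular":[0,0,0],"offset":[-0.002,0,0.034],"hand":0},{"angular":[0,0,0],"offset":[-0.002,0,0.034],"hand":0}]'
python3 -m handwheel '[{"angular":[0,0,0],"offset":[0,0,0.0013],"hand":0},{"angular":[0,0,0],"offset":[0,0,0.0026],"hand":0},{"angular":[0,0,0],"offset":[0,0,0.004],"hand":0},{"angular":[0,0,0],"offset":[0,0,0.004],"hand":0}]'
python3 -c "
from h import *
off(452.4,282.6,162)"
```

```text
time_s: 10.35
ee_pos: [452.7, 283.5, 168.0]
ee_rot: [0.016, 1.0, 0.0, 0.0]
force: [-0.5, 0.2, 1.1]
opening: 0.0
gripper_force: 0.0
time_s: 10.75
ee_pos: [452.6, 283.1, 164.8]
ee_rot: [0.016, 1.0, -0.0, 0.0]
force: [0.1, -0.1, 1.0]
opening: 0.2
gripper_force: 0.0
t 10.75 pos [452.64  283.103 164.786] q [ 0.053  0.761 -1.112  1.824  0.781  1.074  0.178] F [ 0.067 -0.133  0.974] 
offset [ 0.    -0.001  0.004] norm 2.8413774497157447
```

```bash
for i in 1 2 3; do :; done
python3 -m handwheel '[{"angular":[0,0,0],"offset":[0,-0.0005,0.0013],"hand":0},{"angular":[0,0,0],"offset":[0,-0.0005,0.0027],"hand":0},{"angular":[0,0,0],"offset":[0,-0.0005,0.004],"hand":0},{"angular":[0,0,0],"offset":[0,-0.0005,0.004],"hand":0}]' | grep -E "pos|force"
python3 -m handwheel '[{"angular":[0,0,0],"offset":[0,0,0.0013],"hand":0},{"angular":[0,0,0],"offset":[0,0,0.0027],"hand":0},{"angular":[0,0,0],"offset":[0,0,0.004],"hand":0},{"angular":[0,0,0],"offset":[0,0,0.004],"hand":0}]' | grep -E "pos|force"
```

```text
ee_pos: [452.6, 282.7, 161.7]
force: [-0.7, 0.5, 0.9]
gripper_force: 0.0
ee_pos: [452.6, 282.7, 158.7]
force: [0.0, 0.0, -0.0]
gripper_force: 0.0
```

```bash
python3 -m handwheel '[{"angular":[0,0,0],"offset":[0,0,0.0013],"hand":0},{"angular":[0,0,0],"offset":[0,0,0.0027],"hand":0},{"angular":[0,0,0],"offset":[0,0,0.0027],"hand":0}]' | grep -E "pos|force: \["
python3 -m handwheel '[{"angular":[0,0,0],"offset":[0,0,0.0013],"hand":0},{"angular":[0,0,0],"offset":[0,0,0.0027],"hand":0},{"angular":[0,0,0],"offset":[0,0,0.0027],"hand":0}]' | grep -E "pos|force: \["
```

```text
ee_pos: [452.6, 282.7, 156.6]
force: [-0.5, 0.9, 0.2]
ee_pos: [452.6, 282.7, 154.6]
force: [-0.1, 0.7, 0.1]
```

Now in 1 mm steps.

```bash
python3 -m handwheel '[{"angular":[0,0,0],"offset":[0,0,0.0013],"hand":0},{"angular":[0,0,0],"offset":[0,0,0.0013],"hand":0},{"angular":[0,0,0],"offset":[0,0,0.0013],"hand":0}]' | grep -E "pos|force: \["
python3 -m handwheel '[{"angular":[0,0,0],"offset":[0,0,0.0013],"hand":0},{"angular":[0,0,0],"offset":[0,0,0.0013],"hand":0},{"angular":[0,0,0],"offset":[0,0,0.0013],"hand":0}]' | grep -E "pos|force: \["
```

```text
ee_pos: [452.7, 282.9, 154.1]
force: [-0.1, -0.4, 3.1]
ee_pos: [452.7, 282.9, 153.0]
force: [0.1, -1.0, 3.3]
```

```bash
python3 -m handwheel '[{"angular":[0,0,0],"offset":[0,0,0.0013],"hand":0},{"angular":[0,0,0],"offset":[0,0,0.0013],"hand":0},{"angular":[0,0,0],"offset":[0,0,0.0013],"hand":0}]' | grep -E "pos|force: \["
```

```text
ee_pos: [452.7, 282.9, 152.0]
force: [-0.8, -0.1, 4.4]
```

```bash
python3 -m handwheel '[{"angular":[0,0,0],"offset":[0,0,0.0013],"hand":0},{"angular":[0,0,0],"offset":[0,0,0.0013],"hand":0},{"angular":[0,0,0],"offset":[0,0,0.0013],"hand":0}]' | grep -E "pos|force: \["
python3 -m handwheel '[{"angular":[0,0,0],"offset":[0,0,0.0007],"hand":0},{"angular":[0,0,0],"offset":[0,0,0.0007],"hand":0},{"angular":[0,0,0],"offset":[0,0,0.0007],"hand":0}]' | grep -E "pos|force: \["
```

```text
ee_pos: [452.7, 282.9, 151.0]
force: [0.2, -1.5, 3.9]
ee_pos: [452.7, 282.9, 150.6]
force: [-0.3, -1.3, 5.0]
```

```bash
R='[{"angular":[0,0,0],"offset":[0,0,0],"hand":0}]'
python3 -m handwheel '[{"angular":[0,0,0],"offset":[0,0,0.0005],"hand":0},{"angular":[0,0,0],"offset":[0,0,0.0005],"hand":0},{"angular":[0,0,0],"offset":[0,0,0.0005],"hand":0}]' | grep -E "pos|force: \["
python3 -m handwheel '[{"angular":[0,0,0],"offset":[0,0,0],"hand":0},{"angular":[0,0,0],"offset":[0,0,0],"hand":0}]' | grep -E "pos|force: \["
python3 -m handwheel '[{"angular":[0,0,0],"offset":[0,0,0],"hand":0},{"angular":[0,0,0],"offset":[0,0,0],"hand":0}]' | grep -E "pos|force: \["
python3 -m handwheel '[{"angular":[0,0,0],"offset":[0,0,0],"hand":0},{"angular":[0,0,0],"offset":[0,0,0],"hand":0}]' | grep -E "pos|force: \["
```

```text
ee_pos: [452.7, 283.0, 150.3]
force: [-0.1, -1.3, 6.2]
ee_pos: [452.7, 282.9, 150.3]
force: [-0.8, -1.7, 6.1]
ee_pos: [452.7, 283.0, 150.3]
force: [-0.8, -1.2, 6.7]
ee_pos: [452.7, 282.9, 150.3]
force: [-0.6, -0.6, 7.0]
```

```bash
python3 -m handwheel '[{"angular":[0,0,0],"offset":[0,0,0.0004],"hand":0},{"angular":[0,0,0],"offset":[0,0,0.0004],"hand":0},{"angular":[0,0,0],"offset":[0,0,0.0004],"hand":0},{"angular":[0,0,0],"offset":[0,0,0.0004],"hand":0},{"angular":[0,0,0],"offset":[0,0,0.0004],"hand":0}]' | grep -E "pos|force: \["
for f in a b c d; do :; done
python3 -m handwheel '[{"angular":[0,0,0],"offset":[0,0,0],"hand":0},{"angular":[0,0,0],"offset":[0,0,0],"hand":0},{"angular":[0,0,0],"offset":[0,0,0],"hand":0},{"angular":[0,0,0],"offset":[0,0,0],"hand":0},{"angular":[0,0,0],"offset":[0,0,0],"hand":0}]' | grep -E "pos|force: \["
python3 -m handwheel '[{"angular":[0,0,0],"offset":[0,0,0],"hand":0},{"angular":[0,0,0],"offset":[0,0,0],"hand":0},{"angular":[0,0,0],"offset":[0,0,0],"hand":0},{"angular":[0,0,0],"offset":[0,0,0],"hand":0},{"angular":[0,0,0],"offset":[0,0,0],"hand":0}]' | grep -E "pos|force: \["
python3 -m handwheel '[{"angular":[0,0,0],"offset":[0,0,0],"hand":0},{"angular":[0,0,0],"offset":[0,0,0],"hand":0},{"angular":[0,0,0],"offset":[0,0,0],"hand":0},{"angular":[0,0,0],"offset":[0,0,0],"hand":0},{"angular":[0,0,0],"offset":[0,0,0],"hand":0}]' | grep -E "pos|force: \["
python3 -m handwheel '[{"angular":[0,0,0],"offset":[0,0,0],"hand":0},{"angular":[0,0,0],"offset":[0,0,0],"hand":0},{"angular":[0,0,0],"offset":[0,0,0],"hand":0},{"angular":[0,0,0],"offset":[0,0,0],"hand":0},{"angular":[0,0,0],"offset":[0,0,0],"hand":0}]' | grep -E "pos|force: \["
```

```text
ee_pos: [452.7, 282.9, 150.0]
force: [-0.4, -1.4, 5.8]
ee_pos: [452.7, 283.0, 150.1]
force: [-0.7, -0.9, 6.1]
ee_pos: [452.7, 283.0, 150.1]
force: [-0.4, -0.5, 6.1]
ee_pos: [452.7, 283.0, 150.1]
force: [-0.0, -1.8, 6.1]
ee_pos: [452.7, 283.0, 150.1]
force: [-0.8, -1.2, 6.9]
```

Forces suggest a slim margin over 3 mm, so I press slightly deeper and hold again.

```bash
python3 -m handwheel '[{"angular":[0,0,0],"offset":[0,0,0.0003],"hand":0},{"angular":[0,0,0],"offset":[0,0,0.0005],"hand":0},{"angular":[0,0,0],"offset":[0,0,0.0005],"hand":0},{"angular":[0,0,0],"offset":[0,0,0.0005],"hand":0},{"angular":[0,0,0],"offset":[0,0,0.0005],"hand":0}]' | grep -E "pos|force: \["
python3 -m handwheel '[{"angular":[0,0,0],"offset":[0,0,0],"hand":0},{"angular":[0,0,0],"offset":[0,0,0],"hand":0},{"angular":[0,0,0],"offset":[0,0,0],"hand":0}]' | grep -E "pos|force: \["
```

```text
ee_pos: [452.7, 283.0, 149.7]
force: [-0.9, -1.6, 6.8]
ee_pos: [452.7, 283.0, 149.7]
force: [-0.4, -1.1, 6.8]
```

```bash
python3 -m handwheel '[{"angular":[0,0,0],"offset":[0,0,0.0003],"hand":0},{"angular":[0,0,0],"offset":[0,0,0.0004],"hand":0},{"angular":[0,0,0],"offset":[0,0,0.0004],"hand":0},{"angular":[0,0,0],"offset":[0,0,0.0004],"hand":0},{"angular":[0,0,0],"offset":[0,0,0.0004],"hand":0}]' | grep -E "pos|force: \["
python3 -m handwheel '[{"angular":[0,0,0],"offset":[0,0,0],"hand":0},{"angular":[0,0,0],"offset":[0,0,0],"hand":0},{"angular":[0,0,0],"offset":[0,0,0],"hand":0},{"angular":[0,0,0],"offset":[0,0,0],"hand":0},{"angular":[0,0,0],"offset":[0,0,0],"hand":0}]' | grep -E "pos|force: \["
python3 -m handwheel '[{"angular":[0,0,0],"offset":[0,0,0],"hand":0},{"angular":[0,0,0],"offset":[0,0,0],"hand":0},{"angular":[0,0,0],"offset":[0,0,0],"hand":0},{"angular":[0,0,0],"offset":[0,0,0],"hand":0},{"angular":[0,0,0],"offset":[0,0,0],"hand":0}]' | grep -E "pos|force: \["
python3 -m handwheel '[{"angular":[0,0,0],"offset":[0,0,0],"hand":0},{"angular":[0,0,0],"offset":[0,0,0],"hand":0},{"angular":[0,0,0],"offset":[0,0,0],"hand":0},{"angular":[0,0,0],"offset":[0,0,0],"hand":0},{"angular":[0,0,0],"offset":[0,0,0],"hand":0}]' | grep -E "pos|force: \["
python3 -m handwheel '[{"angular":[0,0,0],"offset":[0,0,0],"hand":0},{"angular":[0,0,0],"offset":[0,0,0],"hand":0},{"angular":[0,0,0],"offset":[0,0,0],"hand":0},{"angular":[0,0,0],"offset":[0,0,0],"hand":0}]'
```

```text
ee_pos: [452.7, 283.0, 149.5]
force: [-0.2, -1.3, 6.2]
ee_pos: [452.7, 283.0, 149.5]
force: [0.2, -1.5, 6.2]
ee_pos: [452.7, 283.0, 149.5]
force: [-0.8, -1.4, 6.4]
ee_pos: [452.7, 283.0, 149.5]
force: [-0.0, -1.6, 6.7]
time_s: 20.25
ee_pos: [452.8, 283.0, 149.5]
ee_rot: [0.016, 1.0, 0.0, 0.0]
force: [-1.4, -0.9, 5.4]
opening: 0.2
gripper_force: 3.4
```

```bash
python3 -m handwheel '[{"angular":[0,0,0],"offset":[0,0,0.0003],"hand":0},{"angular":[0,0,0],"offset":[0,0,0.0006],"hand":0},{"angular":[0,0,0],"offset":[0,0,0.0006],"hand":0},{"angular":[0,0,0],"offset":[0,0,0.0006],"hand":0}]' | grep -E "pos|force"
python3 -m handwheel '[{"angular":[0,0,0],"offset":[0,0,0],"hand":0},{"angular":[0,0,0],"offset":[0,0,0],"hand":0}]' | grep -E "pos|force"
```

```text
ee_pos: [452.7, 283.0, 149.2]
force: [-1.3, -1.3, 7.2]
gripper_force: 3.8
ee_pos: [452.7, 283.0, 149.2]
force: [-0.6, -1.5, 7.5]
gripper_force: 3.8
```

```bash
python3 -m handwheel '[{"angular":[0,0,0],"offset":[0,0,0],"hand":0},{"angular":[0,0,0],"offset":[0,0,0],"hand":0}]' | grep -E "pos|force"
python3 -c "
from h import *
d=get_image('scene'); f=d['frame']
for r in range(203,222): print(r,f[r,299:309].max(1))
cv2.imwrite('pics/e.png',cv2.resize(f[180:250,280:330,::-1],(428,600),interpolation=cv2.INTER_NEAREST))"
```

```text
ee_pos: [452.8, 283.0, 149.2]
force: [-1.9, -1.3, 7.6]
gripper_force: 3.8
203 [40 41 37 39 59 79 86 83 44 53]
204 [40 37 39 34 60 87 88 80 49 49]
205 [41 39 39 46 63 80 87 85 48 60]
206 [34 39 33 41 63 82 89 84 48 59]
207 [37 36 37 37 58 81 90 78 42 54]
208 [38 36 35 44 58 87 89 78 42 53]
209 [35 37 41 45 65 82 90 82 38 57]
210 [79 46 46 64 74 81 87 78 35 52]
211 [216 123  63  76  76  83  87  72  76 158]
212 [251 231 164  97  73  72  92 162 231 242]
213 [248 250 245 211  66 116 203 243 252 249]
214 [246 248 254 249  59 132 239 252 247 247]
215 [247 248 249 210  63 136 241 250 247 246]
216 [247 249 244 131  66 118 222 251 247 246]
217 [247 250 243 101  72  86 189 252 247 246]
218 [248 252 248  86  69  91 201 255 248 247]
219 [248 233 192  66  58  78 157 238 251 247]
220 [225 119  86  53  61  57  81 165 241 249]
221 [193  68 100  88  91  84  98 105 187 252]
```

View pics/e.png

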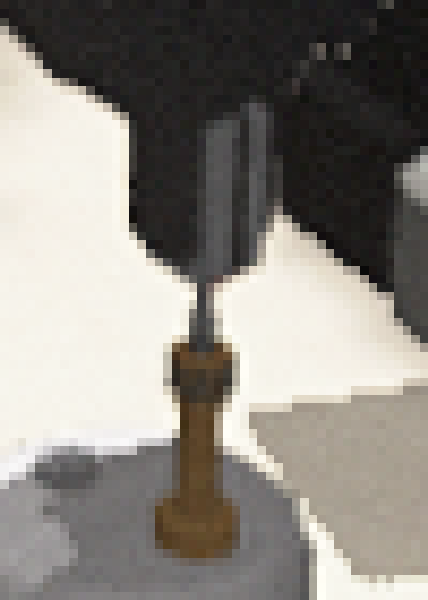

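The fingertips (crop 210,275) press on the tip. Nut and pin have moved about 2 px, or 4 mm, down from their raised position (nut at 202,370), so the valve is open. I hold two seconds more, then rise.

```bash
python3 -m handwheel '[{"angular":[0,0,0],"offset":[0,0,0],"hand":0},{"angular":[0,0,0],"offset":[0,0,0],"hand":0},{"angular":[0,0,0],"offset":[0,0,0],"hand":0},{"angular":[0,0,0],"offset":[0,0,0],"hand":0},{"angular":[0,0,0],"offset":[0,0,0],"hand":0}]' | grep -E "pos|force: \["
python3 -m handwheel '[{"angular":[0,0,0],"offset":[0,0,0],"hand":0},{"angular":[0,0,0],"offset":[0,0,0],"hand":0},{"angular":[0,0,0],"offset":[0,0,0],"hand":0},{"angular":[0,0,0],"offset":[0,0,0],"hand":0},{"angular":[0,0,0],"offset":[0,0,0],"hand":0}]' | grep -E "pos|force: \["
python3 -m handwheel '[{"angular":[0,0,0],"offset":[0,0,0],"hand":0},{"angular":[0,0,0],"offset":[0,0,0],"hand":0},{"angular":[0,0,0],"offset":[0,0,0],"hand":0},{"angular":[0,0,0],"offset":[0,0,0],"hand":0},{"angular":[0,0,0],"offset":[0,0,0],"hand":0}]' | grep -E "pos|force: \["
python3 -m handwheel '[{"angular":[0,0,0],"offset":[0,0,0],"hand":0},{"angular":[0,0,0],"offset":[0,0,0],"hand":0},{"angular":[0,0,0],"offset":[0,0,0],"hand":0},{"angular":[0,0,0],"offset":[0,0,0],"hand":0},{"angular":[0,0,0],"offset":[0,0,0],"hand":0}]' | grep -E "pos|force: \["
python3 -m handwheel '[{"angular":[0,0,0],"offset":[0,0,-0.003],"hand":0},{"angular":[0,0,0],"offset":[0,0,-0.008],"hand":0},{"angular":[0,0,0],"offset":[0,0,-0.03],"hand":0},{"angular":[0,0,0],"offset":[0,0,-0.07],"hand":0},{"angular":[0,0,0],"offset":[0,0,-0.1],"hand":0}]'
python3 -m handwheel '[{"angular":[0,0,0],"offset":[0,0,-0.04],"hand":0},{"angular":[0,0,0],"offset":[0,0,-0.04],"hand":0},{"angular":[0,0,0],"offset":[0,0,-0.04],"hand":0},{"angular":[0,0,0],"offset":[0,0,-0.04],"hand":0},{"angular":[0,0,0],"offset":[0,0,-0.04],"hand":0}]'
python3 - <<'E'
from h import *
d=get_image('scene'); f=d['frame']
for r in range(206,228): print(r,f[r,299:309].max(1))
E
```

```text
ee_pos: [452.8, 283.0, 149.2]
force: [-0.9, -1.8, 7.1]
ee_pos: [452.7, 283.0, 149.2]
force: [0.2, -1.9, 8.0]
ee_pos: [452.7, 283.0, 149.2]
force: [-0.8, -2.0, 6.9]
ee_pos: [452.8, 283.0, 149.2]
force: [-0.7, -1.9, 7.0]
time_s: 23.6
ee_pos: [452.5, 283.1, 225.2]
ee_rot: [0.016, 1.0, 0.001, -0.0]
force: [-0.2, -0.1, -0.6]
opening: -0.4
gripper_force: 0.0
time_s: 24.1
ee_pos: [452.4, 282.1, 252.5]
ee_rot: [0.016, 1.0, -0.001, -0.001]
force: [0.3, 0.6, -0.5]
opening: -0.1
gripper_force: 0.0
206 [247 246 247 248 248 248 245 241 240 236]
207 [247 247 249 248 230 231 245 247 244 243]
208 [247 248 246 202 144 146 203 242 246 243]
209 [247 249 242 116 103 108 151 234 248 244]
210 [247 248 246 174  94 119 199 246 248 246]
211 [247 248 250 238  99 130 235 252 247 247]
212 [247 247 252 247  84 135 240 250 247 246]
213 [247 248 248 212  65 127 229 252 248 247]
214 [248 248 246 130  67  89 192 252 248 246]
215 [247 251 248 136  75  87 181 255 249 247]
216 [250 251 223 134  64  83 173 251 250 248]
217 [250 222 135  94  67  69 124 199 239 250]
218 [227 126  99  83  75  79  93 108 191 252]
219 [196  58  97 106  99 102 109  81 161 255]
220 [196  46  77  90  97 100  90  64 162 255]
221 [198  48  67  68  76  78  72  52 160 255]
222 [196  43  63  70  70  77  65  51 172 254]
223 [235 117  63  67  64  68  62 101 225 252]
224 [250 191  78  66  70  72 117 219 251 249]
225 [249 190  88  81  80  85 135 231 252 249]
226 [243 158  93  93 101  97 111 191 252 248]
227 [250 220  82  99 104  98 128 224 252 246]
```

The pin and nut are back at their raised rows, identical to before pressing, and the arm is clear.

```bash
python3 -c "
from bench import job_done
print(job_done())"
```

```text
the job is handed in; nothing more can be done
None
```

I vented the vessel and handed the job in at about 24 s, though no verdict came back. The nut is unscrewed about 3.5 rad, the pin was held about 4 mm down for over 2 s at roughly 7 N and has sprung back, and the arm is clear; I did not re-image the beaker, petri dish and case, but nothing was moved near them.

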